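Brace the tester jar and unscrew its tight lid

ROBOT

A 6-joint arm with a two-finger parallel gripper is mounted at the origin on the work surface. World frame = base frame: x ahead of the robot, y to its left, z up, the work surface at z = 0. Lengths are in m, angles in rad, forces in N, time in s.
With the tool pointing down it reaches from about 0.35 to 0.85 m from the base axis. Payload 8.1 kg.
Tool frame: the origin (TCP) lies on the centre line of the jaws, within the pads' length; the fingertips stand 17 mm ahead of it and the grasp point (between the pads) lies 2 mm behind it; x points along the fingers, z is the direction in which the jaws open and shut, and the axes are right-handed (so a half turn about x gives the same grasp; the last joint's range is limited). The gripper opens to 93 mm and grips with 3 to 60 N. Pads are 15 mm wide; open, the fingers measure 128 mm over their backs; the gripper's body (75 mm by 188 mm) begins 65 mm behind the grasp point.
Start: joints at [1.151, 0.13, 1.488, -0, 1.523, -0.085], TCP at [0.197, 0.567, 0.236] pointing down, gripper open.
Joint ranges: [-2.96, 2.96], [-0.89, 2.26], [0.02, 2.5], [-1.34, 4.48], [0, 2.73], [-2.66, 2.66]. Speed limits (rad/s): [2.39, 2.39, 2.79, 3.14, 3.14, 3.14].

INTERFACE

Orientations are given as a rotation vector (axis times angle).
In Python, from plant import telemetry, optics, workorder gives the robot as it stands.
- The arm moves only by the shell command python3 -m inch 'ROWS' [FORCE]. ROWS is JSON, a list that holds one entry, the list of rows, each a list of 7 numbers: the shift along the tool's x, y, z in m, then the turn, a rotation vector about the tool's x, y, z in rad, then the opening, from 0 (shut) to 1 (fully open). In form: [[[tx, ty, tz, ax, ay, az, grip], ...]]. A call has 1 to 20 rows; each row shifts and turns the pose as measured when the row begins, along the tool's axes as they then stand; what a row does not reach is not made up. A row lasts 1/10 s, in which the tool goes at most 50 mm and 8.59 degrees, less where a joint would pass 70% of its speed; a pose out of reach is approached as far as the arm can. A call is refused whole if a number of a shift passes 0.05 or a number of a turn 0.15, either way. A call with a gripper value outside its range is refused whole. The fingers move at their own pace and stop on an object; FORCE is the grip in N (left out, the last holds). Time passes only in rows, so rows that do not move let the fingers close. It gives the time, the measured TCP pose, the force and the opening at its end, in the units of the state.
- telemetry.read_state(): the state, without advancing time (a new reading comes with each control period).
- optics.read_camera(name): name is "scene" or "top" or "wrist"; returns a dict with "frame" (384x512x3 uint8, blue, green, red), "fx", "fy", "cx", "cy" (pixels), "rvec" (rotation vector, rad) and "tvec" (3), from world to camera coordinates, as OpenCV has them. Camera axes: x right, y down, z forward; pixel columns grow to the right and rows downward; lengths in m; the calibration is good to about 2 mm. A picture is of the moment at which its call begins. There is no depth.
- workorder.close_job(): hands the job in, once; it reports no verdict.
The state is a dict: "t": time; "q": joint angles; "dq": joint speeds; "joint_torque": joint torques, N m; "tool_pos": TCP position; "orientation": TCP orientation; "force": force on the tool from outside, world axes, zero at the start; "wrist_torque": the same for the moment, N m; "opening": finger opening in m.
Only numpy, scipy, OpenCV 4.12 (cv2) and the standard library are available. Lean on these libraries where they do the work, as an engineer would, in place of code of your own. Each camera call takes 0.05 s, during which the arm holds its last target. There are 200 camera calls.

TASK

Open the salve tester for a customer: swing the holder's keeper bar shut until it snaps into its catch so that the square jar is braced, then unscrew the tight white lid, stop turning as soon as the threads let go, and lift it straight off without pulling the jar up. Finish while still holding the lid in the gripper, level and clear of the jar but just above its open mouth to keep the dust out, with the keeper still shut; leave the three containers standing beside the holder alone.

Things in the scene. Friction and masses are not known exactly. Their poses are not given: they have to be found in the camera images.
- holder: Green wooden jar holder screwed to the counter. Base 120 mm along x (-72 to 48), 200 along y (-110 to 90), 12 thick. Origin on the counter, on the axis of the jar's place; z up. At +x a back jaw with short cheeks, tops 57 mm above the counter, 1.3 mm off the jar; the keeper is on the -x side. At x -51, y -56 is the steel ball catch, 26 x 20 mm, top 31 mm above the counter.
- keeper (a joint): Hinge of the steel keeper bar, rad: 0 = shut (bar along the jar's -x face, 1.3 mm off it, snapped past the catch's ball, against its stop), larger = swung out, at most 1.6. Starts open, stays where left, swings with under 1 N at the knob, but takes about 4 to 8 N there in the last 0.2 rad to snap past the sprung ball.
- keeper_knob (a point): Centre of the top of the red upright knob near the bar's free end: round, 16 mm across, from 56 to 88 mm above the counter on a 10 mm stem, 150 mm from the hinge axis; moves with the bar. The bar below is 12 mm thick, from 32 to 50 mm above the counter, and ends 17 mm beyond the knob. Shut, the knob stands at x -41, y -88 mm in the holder's frame.
- keeper_hinge (a point): Point on the keeper's vertical hinge axis, 41 mm above the counter, at x -41, y +62 mm in the holder's frame. Hinge post 19 mm across, top 62 mm above the counter. Seen from above the bar swings shut counter-clockwise about it.
- jar: Amber jar with a square body, 64 x 64 mm, 66 mm high, and a round neck; loose, about 0.3 kg, standing in the holder 12 mm above the counter with 1 mm of play each way. Origin at the centre of its underside, x and y square to its sides, z up. Shoulder 66 to 71 mm above the origin. With the keeper shut it can turn about 0.05 rad with the lid, then it is stopped.
- jar_rim (a point): Centre of the jar's mouth at its rim, 90 mm above the jar's underside (102 mm above the counter); the mouth is 46 mm across outside.
- lid: Ribbed white screw lid with a green disc on top, 59 mm across, 20 mm high, about 40 g, hollow below. Origin at the centre of its lower edge, z up. Screwed home, the origin is on the jar's axis, 74.5 mm above the jar's (86.5 mm above the counter; top at 106.5 mm), and its x axis lies along the jar's. Free, its lower edge passes the rim after 15.5 mm of lift.
- lid_top (a point): Centre of the lid's top. How it turns: unscrews counter-clockwise seen from above at about 0.5 N m (grip firmly, 60 N or so); it need not rise meanwhile (2 mm slack at most). Three lugs run under the jar's threads: the drag fades at 0.8 to 0.9 rad of turn, the threads let go at about 0.95 rad (55 degrees); before that a pull lifts the jar too. Past 85 degrees is too far.
- salve_jar: Bystander: round white salve jar with orange band and white lid, 68 mm across, 66 mm high; origin at the centre of its underside. Leave alone.
- oil_bottle: Bystander: small amber oil bottle with black cap, 38 mm across, 105 mm high; origin at the centre of its underside. Leave alone.
- tablet_tub: Bystander: white tablet tub with green label, 48 mm across, 85 mm high; origin at the centre of its underside. Leave alone.
Not all that is in view belongs to the job. Of the things that look like the holder, the middle-sized one is meant.

How it is judged:
By the outcome, as a careful person would: the job done as asked, in the order asked, and still so for the second after the job is handed in, while the arm keeps its last pose, push and grip.
It also fails if it takes over 48 s, if anything falls off the work surface, if the arm or the gripper's body presses on something with over 40 N, if the wrist force passes 120 N, or if a joint passes its speed limit or range.

## Working session

There is one attempt and no reset: what is moved stays moved. The work goes in short steps, Python scripts to look and compute and a shell command to move; the robot and the scene stay as the last step left them, time stands still between calls to the robot, and variables do not carry over. Pictures are saved under pics/ and viewed, on a budget of 10 in all, crops included, one or two more only if the job needs it, and the job is handed in when it is done.

```bash
mkdir -p pics; ls; cat > h.py <<'E'
import numpy as np, cv2
from plant import telemetry, optics, workorder
from scipy.spatial.transform import Rotation as R
def cam(n):
    c=optics.read_camera(n); c['R']=R.from_rotvec(np.ravel(c['rvec'])).as_matrix(); c['t']=np.ravel(c['tvec']); return c
def ray(c,u,v,z):
    d=c['R'].T@np.array([(u-c['cx'])/c['fx'],(v-c['cy'])/c['fy'],1]); o=-c['R'].T@c['t']
    return o+d*(z-o[2])/d[2]
def proj(c,p):
    p=c['R']@np.asarray(p)+c['t']; return np.array([c['fx']*p[0]/p[2]+c['cx'],c['fy']*p[1]/p[2]+c['cy']])
def st():
    s=telemetry.read_state(); return s
E
python3 - <<'E'
from h import *
for n in ['top','scene']:
    c=cam(n); cv2.imwrite(f'pics/{n}0.png',c['frame']); np.save(f'{n}0.npy',c,allow_pickle=True)
    print(n,c['fx'],c['cx'],c['cy'],-c['R'].T@c['t'],c['R'][2])
s=st(); print(s); print(R.from_rotvec(s['orientation']).as_matrix().round(3))
E
```

```text
pics
top 350.8494864937799 255.3986865282096 196.31956439486186 [ 0.43728283 -0.07986373  0.96823259] [ 0.15863232  0.03803058 -0.98660502]
scene 369.0232999196191 257.4015919895803 189.43198542196703 [0.80732353 0.37571471 0.81310334] [-0.25520058 -0.49612707 -0.82989794]
{'t': 0.1, 'q': array([ 1.15056752e+00,  1.31084010e-01,  1.48915578e+00,  2.13303737e-05,
        1.52301698e+00, -8.53670848e-02]), 'dq': array([-0.00023527, -0.00228352, -0.00015864, -0.00014302,  0.00046808,
       -0.00137004]), 'joint_torque': array([ 6.43615131e-04, -5.61335421e+01, -4.93100166e+01,  7.69890659e-02,
        2.89891823e-02,  3.30309126e-05]), 'tool_pos': array([0.19693752, 0.5662454 , 0.23470133]), 'orientation': array([-0.95996762,  1.35069485,  0.95859894]), 'force': array([ 0.9103606 , -0.49716004,  0.25273516]), 'wrist_torque': array([-0.03908516, -0.02392266, -0.00337258]), 'opening': 0.09314987411124064}
[[-0.001 -0.944  0.329]
 [-0.002  0.329  0.944]
 [-1.     0.    -0.002]]
```

View pics/top0.png

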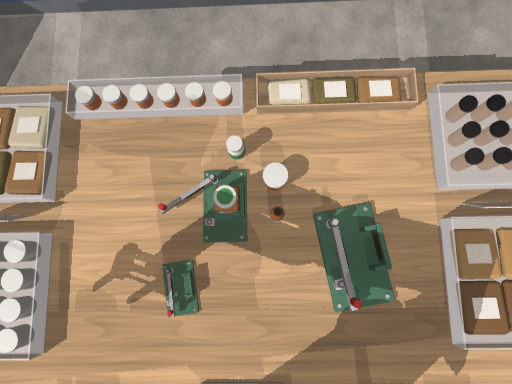

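View pics/scene0.png

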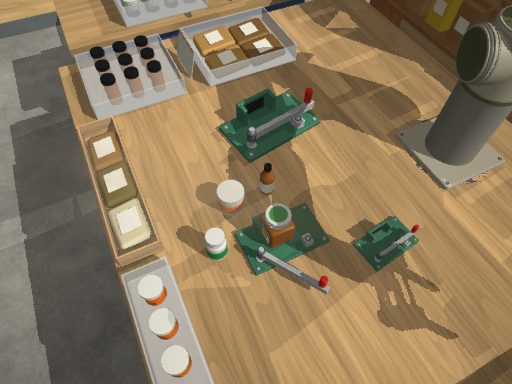

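The top view shows three green holders. The middle-sized one, at about (226,205), holds the jar with its lid at (226,196). Its hinge is near (212,178) and the red knob near (162,208). The scene view shows the lid at (278,215) and the knob at (323,281). Next I'll zoom in on both.

```bash
python3 - <<'E'
import numpy as np,cv2
a=np.load('top0.npy',allow_pickle=True).item()['frame'][125:250,150:300]
b=np.load('scene0.npy',allow_pickle=True).item()['frame'][160:300,190:340]
A=cv2.resize(a,None,fx=2.6*1,fy=2.6,interpolation=3);B=cv2.resize(b,None,fx=2.6,fy=2.6,interpolation=3)
h=max(A.shape[0],B.shape[0]);o=np.zeros((h,A.shape[1]+B.shape[1],3),np.uint8);o[:A.shape[0],:A.shape[1]]=A;o[:B.shape[0],A.shape[1]:]=B
print(o.shape,A.shape);cv2.imwrite('pics/z.png',o)
E
```

```text
(364, 780, 3) (325, 390, 3)
```

View pics/z.png

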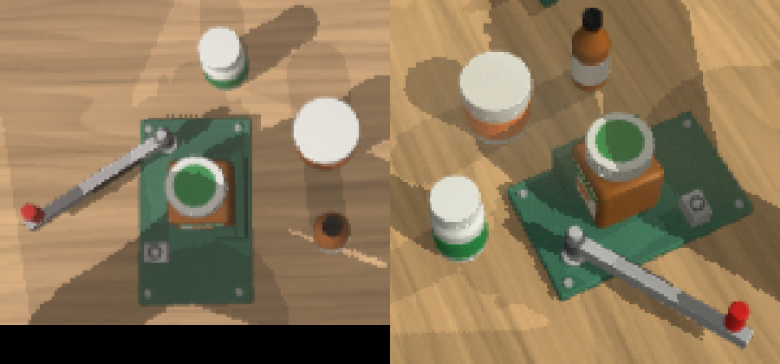

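```bash
cat > fit.py <<'E'
from h import *
from scipy.optimize import least_squares
T=np.load('top0.npy',allow_pickle=True).item();S=np.load('scene0.npy',allow_pickle=True).item()
t=lambda u,v:(150+u/2.6,125+v/2.6); s=lambda u,v:(190+(u-390)/2.6,160+v/2.6)
obs=[(T,t(195,186),(0,0,.1065)),(S,s(620,140),(0,0,.1065)),(T,t(163,135),(-.041,.062,.062)),(S,s(574,234),(-.041,.062,.062)),
(T,t(154,252),(-.051,-.056,.031)),(S,s(695,204),(-.051,-.056,.031))]
for c,p,xyz in [(T,t(140,120),(-.072,.09,.012)),(T,t(252,120),(.048,.09,.012)),(T,t(252,303),(.048,-.11,.012)),(T,t(140,303),(-.072,-.11,.012)),
 (S,s(510,190),(.048,.09,.012)),(S,s(561,299),(-.072,.09,.012)),(S,s(752,212),(-.072,-.11,.012))]: obs.append((c,p,xyz))
def W(x,p): return np.r_[R.from_euler('z',x[2]).as_matrix()[:2,:2]@np.array(p[:2])+x[:2],p[2]]
def res(x): return np.ravel([proj(c,W(x,p))-q for c,q,p in obs])
f=min((least_squares(res,[.4,.05,a],loss='soft_l1') for a in np.arange(-3,3,1)),key=lambda f:f.cost)
x=f.x
if __name__=='__main__':
    print(f.cost,x);print(res(x).reshape(-1,2).round(1))
    k1=ray(T,*t(31,210),.088);k2=ray(S,*s(738,306),.088);print('knob',k1,k2)
    k=(k1+k2)/2;hg=W(x,(-.041,.062,.041));d=k-hg;print('hinge',hg,'r',np.hypot(*d[:2]),'keeper ang',np.arctan2(d[1],d[0])-(x[2]-np.pi/2))
    for c,p,z in [(T,t(195,186),.1065),(S,s(620,140),.1065)]: print('lid',ray(c,*p,z))
    print('shutknob',W(x,(-.041,-.088,.088)))
    for n,p,z in [('salve',t(326,131),.066),('oil',t(331,225),.105),('tub',t(219,47),.085)]: print(n,ray(T,*p,z))
E
python3 fit.py
```

```text
8.927196869801715 [0.5769889  0.03095722 4.71012472]
[[-0.6 -0. ]
 [-0.3 -0.2]
 [-1.5 -0.5]
 [ 0.  -1.3]
 [-0.2 -0.1]
 [ 0.1 -0.6]
 [-0.6 -0.4]
 [-1.1 -1.4]
 [-0.5  0.2]
 [-1.4  0.9]
 [-2.4 -1.5]
 [-0.5 -0.7]
 [ 1.  -1.8]]
knob [0.55957106 0.19391061 0.088     ] [0.55735988 0.19619278 0.088     ]
hinge [0.63908158 0.07181674 0.041     ] r 0.14726103772494656 keeper ang -0.9892338441631923
lid [0.57695196 0.02935172 0.1065    ]
lid [0.57661861 0.03180677 0.1065    ]
shutknob [0.48908196 0.07215637 0.088     ]
salve [ 0.63685071 -0.09844456  0.066     ]
oil [ 0.53682121 -0.10015724  0.105     ]
tub [0.72186661 0.00753957 0.085     ]
```

```bash
cat > d.py <<'E'
# usage: d.py x y z -> shift in tool axes to reach the target
import sys; from h import *
s=st(); M=R.from_rotvec(s['orientation']).as_matrix(); g=np.array([float(v) for v in sys.argv[1:4]])
print('t',round(s['t'],2),'pos',s['tool_pos'].round(4),'yaw z',np.degrees(np.arctan2(M[1,2],M[0,2])).round(1),'tilt',M[2].round(3),'F',s['force'].round(1),'M',s['wrist_torque'].round(2),'open',round(s['opening'],4),'q6',s['q'][5].round(2))
print('shift',(M.T@(g-s['tool_pos'])).round(4))
E
python3 -m inch '[[[0,-0.042,-0.021,0,0,0,0.5],[0,-0.042,-0.021,0,0,0,0.5],[0,-0.042,-0.021,0,0,0,0.5],[0,-0.042,-0.021,0,0,0,0.5],[0,-0.042,-0.021,0,0,0,0.5],[0,-0.042,-0.021,0,0,0,0.5],[0,-0.042,-0.021,0,0,0,0.5],[0,-0.042,-0.021,0,0,0,0.5],[0,-0.042,-0.021,0,0,0,0.5],[0,-0.042,-0.021,0,0,0,0.5],[0,0,0,0,0,0,0.5]]]' 15; python3 d.py .558 .195 .12
```

```text
t: 1.2
tool_pos: [0.5331, 0.2164, 0.2287]
orientation: [-0.966, 1.357, 0.964]
force: [-0.3, -0.9, -0.4]
opening: 0.0463
t 1.2 pos [0.5331 0.2164 0.2287] yaw z 71.2 tilt [-1.     0.004 -0.008] F [-0.3 -0.9 -0.4] M [-0.05  0.08 -0.03] open 0.0463 q6 -0.94
shift [ 0.1086 -0.0309 -0.0113]
```

```bash
python3 -m inch '[[[0.025,-0.015,-0.006,0,0.004,0,0.5],[0.04,-0.015,-0.006,0,0.004,0,0.5],[0.03,0,0,0,0,0,0.5],[0,0,0,0,0,0,0.5]]]'; python3 d.py .558 .195 .12; python3 - <<'E'
from h import *
c=cam('wrist'); f=c['frame'].copy()
for p in [(.558,.195,.088),(.489,.072,.088),(.577,.031,.1065)]:
    q=proj(c,p);print(p,q)
    if abs(q).max()<2000: cv2.drawMarker(f,tuple(int(v) for v in q),(255,0,255),1,15)
cv2.imwrite('pics/w1.png',f); np.save('w1.npy',c,allow_pickle=True)
E
```

```text
t: 1.6
tool_pos: [0.5583, 0.1928, 0.1311]
orientation: [-0.968, 1.364, 0.959]
force: [-1.5, 0.2, -0.7]
opening: 0.0468
t 1.6 pos [0.5583 0.1928 0.1311] yaw z 71.0 tilt [-1.     0.004 -0.015] F [-1.5  0.2 -0.7] M [-0.01 -0.03 -0.02] open 0.0468 q6 -0.98
shift [0.0111 0.0009 0.0021]
(0.558, 0.195, 0.088) [258.20787963 218.72771785]
(0.489, 0.072, 0.088) [ 48.58525999 181.54375871]
(0.577, 0.031, 0.1065) [ 39.81738143 325.39797327]
```

View pics/w1.png

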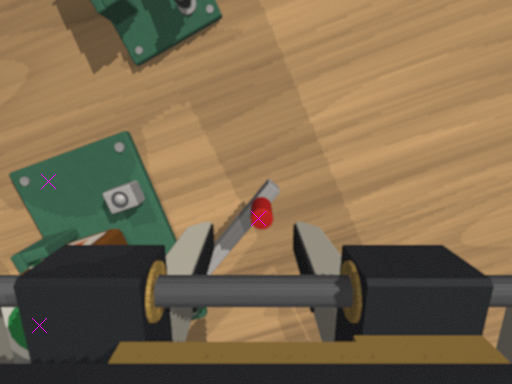

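```bash
python3 - <<'E'
from h import *
c=np.load('w1.npy',allow_pickle=True).item()
print(proj(c,(.558,.195,.056)),-c['R'].T@c['t'])
hsv=cv2.cvtColor(c['frame'],cv2.COLOR_BGR2HSV);m=((hsv[...,0]<6)|(hsv[...,0]>174))&(hsv[...,1]>170)&(hsv[...,2]>60)
m[:150]=0;v,u=np.nonzero(m);print(len(u),u.min(),u.max(),v.min(),v.max(),u.mean(),v.mean())
for z in (.056,.072,.088): print(z,ray(c,u.mean(),v.mean(),z))
print([ray(c,262,205,.088),ray(c,261,219,.088)])
E
```

```text
[258.15872392 204.87099685] [0.49272784 0.21688744 0.28120584]
542 251 272 198 228 261.3892988929889 213.47232472324723
0.056 [0.56548298 0.19513604 0.056     ]
0.072 [0.56031401 0.19668139 0.072     ]
0.088 [0.55514504 0.19822675 0.088     ]
[array([0.54963281, 0.20050938, 0.088     ]), array([0.55878798, 0.19672487, 0.088     ])]
```

The red knob spans (251–272, 198–228). Its mid-height point works out to (0.560, 0.197), which is 148 mm from the hinge against 150 mm given. I'll descend and grip it.

```bash
python3 -m inch '[[[0.03,0,0.004,0,-0.015,0,0.45],[0.025,0,0,0,0,0,0.45],[0,0,0,0,0,0,0],[0,0,0,0,0,0,0],[0,0,0,0,0,0,0],[0,0,0,0,0,0,0]]]' 15; python3 d.py .559 .1965 .076
```

```text
t: 2.25
tool_pos: [0.5658, 0.2013, 0.0908]
orientation: [-0.964, 1.332, 0.96]
force: [1.7, -1.2, -9.8]
opening: 0.0156
t 2.25 pos [0.5658 0.2013 0.0908] yaw z 71.2 tilt [-1.   -0.01  0.01] F [ 1.7 -1.2 -9.8] M [-0.49 -0.15 -0.08] open 0.0156 q6 -0.99
shift [ 0.0146  0.005  -0.0069]
```

```bash
cat > arc.py <<'E'
import sys; from h import *
s=st(); M=R.from_rotvec(s['orientation']).as_matrix(); p=s['tool_pos']; h=np.array([.639,.072])
d=p[:2]-h;a=np.arctan2(d[1],d[0]);print('r',np.hypot(*d),'ang from shut',np.pi-a)
for b in np.linspace(a,np.pi,int(sys.argv[1])+1)[1:]:
    n=np.r_[h+.149*np.array([np.cos(b),np.sin(b)]),p[2]]; print((M.T@(n-p)).round(3)); p=n
E
python3 arc.py 12; python3 d.py .5 .1 .08
```

```text
r 0.14858194978174025 ang from shut 1.0557110344065093
[-0.     0.009 -0.01 ]
[-0.     0.007 -0.011]
[-0.     0.006 -0.011]
[-0.     0.005 -0.012]
[-0.     0.004 -0.012]
[-0.     0.003 -0.013]
[-0.     0.002 -0.013]
[-0.     0.001 -0.013]
[-0.    -0.    -0.013]
[-0.    -0.001 -0.013]
[-0.    -0.003 -0.013]
[-0.    -0.004 -0.013]
t 2.25 pos [0.5658 0.2013 0.0908] yaw z 71.2 tilt [-1.   -0.01  0.01] F [ 1.7 -1.2 -9.8] M [-0.49 -0.15 -0.08] open 0.0156 q6 -0.99
shift [ 0.0093  0.0297 -0.1172]
```

```bash
python3 -m inch '[[[0.002,0.009,-0.01,0,0,0,0],[0.002,0.007,-0.011,0,0,0,0],[0.002,0.006,-0.011,0,0,0,0],[0.002,0.005,-0.012,0,0,0,0],[0,0.004,-0.012,0,0,0,0],[0,0.003,-0.013,0,0,0,0],[0,0.002,-0.013,0,0,0,0],[0,0.001,-0.013,0,0,0,0]]]'; python3 arc.py 5; python3 d.py .489 .072 .08
```

```text
t: 3.05
tool_pos: [0.5018, 0.1265, 0.0905]
orientation: [-0.965, 1.315, 0.962]
force: [-3.6, 2.9, -0.9]
opening: 0.0153
r 0.14765070378496156 ang from shut 0.37795487320373855
[-0.     0.002 -0.011]
[-0.    -0.001 -0.011]
[-0.    -0.002 -0.011]
[-0.    -0.002 -0.011]
[-0.    -0.003 -0.011]
t 3.05 pos [0.5018 0.1265 0.0905] yaw z 71.5 tilt [-1.    -0.018  0.022] F [-3.6  2.9 -0.9] M [0.4  0.47 0.2 ] open 0.0153 q6 -1.11
shift [ 0.0094 -0.005  -0.0559]
```

```bash
python3 -m inch '[[[0,0.001,-0.013,0,0.01,0.01,0],[0,-0.001,-0.013,0,0.01,0.01,0],[0,-0.002,-0.014,0,0,0,0],[0,-0.003,-0.014,0,0,0,0],[0,-0.004,-0.014,0,0,0,0]]]' 20; python3 arc.py 3; python3 d.py .489 .072 .08
```

```text
t: 3.55
tool_pos: [0.4875, 0.0604, 0.0905]
orientation: [-0.954, 1.338, 0.978]
force: [-16.7, 48.0, 8.0]
opening: 0.035
r 0.15191291645758195 ang from shut 6.206890762833206
[-0.003 -0.256 -0.033]
[0.004 0.091 0.239]
[-0.001  0.167 -0.194]
t 3.55 pos [0.4875 0.0604 0.0905] yaw z 71.4 tilt [-1.     0.008  0.014] F [-16.7  48.    8. ] M [8.7  2.9  0.51] open 0.035 q6 -1.25
shift [0.0107 0.0022 0.0113]
```

```bash
python3 -m inch '[[[0,0,0.01,0,0,0,0.3],[0,0,0.002,0,0,0,0.45],[0,0,0,0,0,0,0.45],[0,0,0,0,0,0,0.45]]]'; python3 d.py .489 .072 .08; python3 - <<'E'
from h import *
c=cam('wrist');t=cam('scene');f=c['frame'];g=t['frame'][160:320,190:380]
g=cv2.resize(g,(456,384),interpolation=3)[:,:280+0] if 0 else cv2.resize(g,(456,384),interpolation=3)
f=cv2.resize(f,(340,255)); o=np.zeros((384,796,3),np.uint8);o[:,:456]=g;o[:255,456:]=f
cv2.imwrite('pics/s2.png',o)
k=[proj(t,p).round(0) for p in [(.489,.072,.088)]];print([(q-[190,160])*2.4 for q in k])
E
```

```text
t: 3.95
tool_pos: [0.4921, 0.0693, 0.0917]
orientation: [-0.952, 1.338, 0.977]
force: [-0.3, 0.4, -0.9]
opening: 0.0411
t 3.95 pos [0.4921 0.0693 0.0917] yaw z 71.3 tilt [-1.     0.008  0.015] F [-0.3  0.4 -0.9] M [-0.03 -0.07 -0.01] open 0.0411 q6 -1.23
shift [0.0117 0.0037 0.0014]
[array([314.4, 136.8])]
```

View pics/s2.png

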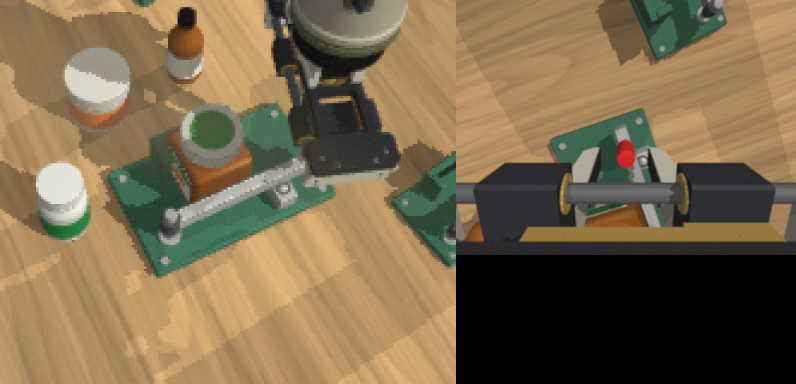

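The scene view shows the bar lying along the jar and over the catch. The wrist view shows the red knob free between the jaws, at about (626,153). Next I'll lift, turn and go over the lid.

```bash
python3 -m inch '[[[-0.035,0,0,0,-0.01,-0.008,0.6],[-0.045,0,0,0,0,0,0.8],[-0.02,0,0,0.1,0,0,1],[0,0,0,0.1,0,0,1],[0,0,0,0.1,0,0,1],[0,0,0,0.1,0,0,1],[0,0,0,0.1,0,0,1],[0,0,0,0,0,0,1]]]'; python3 d.py .577 .031 .16
```

```text
t: 4.85
tool_pos: [0.4914, 0.0636, 0.1961]
orientation: [-0.551, 1.48, 0.577]
force: [-0.9, -0.4, 0.6]
opening: 0.0923
t 4.85 pos [0.4914 0.0636 0.1961] yaw z 41.4 tilt [-1.    0.01  0.02] F [-0.9 -0.4  0.6] M [-0.01  0.03 -0.04] open 0.0923 q6 -0.72
shift [ 0.0362 -0.0815  0.0419]
```

```bash
python3 -m inch '[[[0,-0.03,0.015,0,0.01,-0.005,1],[0,-0.03,0.015,0,0.01,-0.005,1],[0.01,-0.02,0.011,0,0,0,1],[0.01,0,0,0,0,0,1],[0,0,0,0,0,0,1]]]'; python3 d.py .577 .031 .15; python3 - <<'E'
from h import *
for n in ('wrist','top'):
    c=cam(n); np.save(n[0]+'3.npy',c,allow_pickle=True); f=c['frame'].copy()
    for p in [(.489,.072,.088),(.577,.031,.1065)]:
        q=proj(c,p);print(n,p,q)
        cv2.circle(f,tuple(int(v) for v in q),2,(255,0,255),-1)
    if n=='wrist': A=f
    else: B=cv2.resize(f[150:250,170:270],(280,280),interpolation=3)
o=np.zeros((384,792,3),np.uint8);o[:,:512]=A;o[:280,512:]=B;cv2.imwrite('pics/w3.png',o)
E
```

```text
t: 5.35
tool_pos: [0.5767, 0.0288, 0.1745]
orientation: [-0.578, 1.494, 0.576]
force: [-0.7, -1.2, -0.2]
opening: 0.0933
t 5.35 pos [0.5767 0.0288 0.1745] yaw z 42.3 tilt [-1.    -0.001 -0.002] F [-0.7 -1.2 -0.2] M [ 0.01  0.03 -0.02] open 0.0933 q6 -0.78
shift [0.0245 0.0014 0.0018]
wrist (0.489, 0.072, 0.088) [205.71231885  82.61977015]
wrist (0.577, 0.031, 0.1065) [256.33681643 206.11145559]
top (0.489, 0.072, 0.088) [209.10259854 232.58851332]
top (0.577, 0.031, 0.1065) [224.34304613 196.53376006]
```

View pics/w3.png

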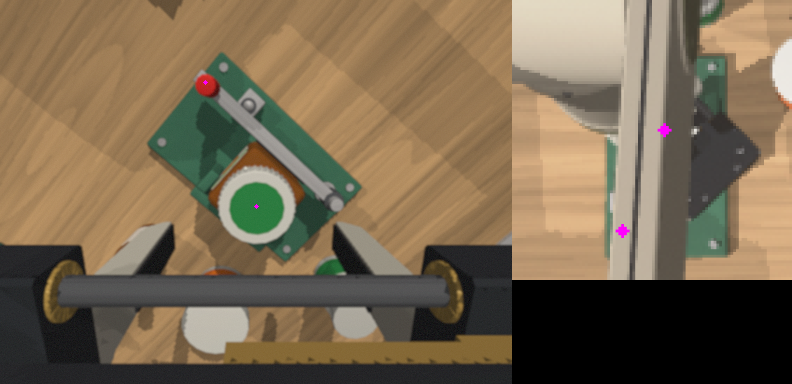

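The wrist view shows the keeper shut with the knob at (206,84), where predicted. The lid's green disc is at (256,208), within 2 px of the prediction. I'll refine the disc centre.

```bash
python3 - <<'E'
from h import *
c=np.load('w3.npy',allow_pickle=True).item();f=c['frame']
hsv=cv2.cvtColor(f,cv2.COLOR_BGR2HSV);m=((hsv[...,0]>45)&(hsv[...,0]<75)&(hsv[...,1]>90)).astype(np.uint8)
m[:150]=0;m[260:]=0;n,l,s,ce=cv2.connectedComponentsWithStats(m);k=l[206,256];print(s[k],ce[k],ray(c,*ce[k],.1065))
for uv in[(206,83)]: print(ray(c,*uv,.088))
E
python3 d.py .577 .031 .103
```

```text
[ 230  183   53   51 2101] [256.31508805 207.86768206] [0.57792676 0.02996392 0.1065    ]
[0.48932751 0.07194001 0.088     ]
t 5.45 pos [0.5769 0.029  0.1761] yaw z 42.2 tilt [-1.    -0.002 -0.001] F [0.  0.1 1.4] M [-0.05  0.07  0.05] open 0.0929 q6 -0.77
shift [0.0731 0.0016 0.0014]
```

```bash
python3 -m inch '[[[0.03,0.001,0.001,0,0,0,1],[0.03,0,0,0,0,0,1],[0.01,0,0,0,0,0,1],[0,0,0,0,0,0,1]]]'; python3 d.py .5775 .0305 .102
```

```text
t: 5.85
tool_pos: [0.5773, 0.0315, 0.1091]
orientation: [-0.583, 1.486, 0.576]
force: [-0.7, 0.1, 0.2]
opening: 0.093
t 5.85 pos [0.5773 0.0315 0.1091] yaw z 42.5 tilt [-1.    -0.006  0.004] F [-0.7  0.1  0.2] M [-0.05  0.06 -0.01] open 0.093 q6 -0.77
shift [ 0.0071 -0.0008 -0.0006]
```

```bash
python3 -m inch '[[[0.007,0,0,0,0,0,1],[0.001,0,0,0,0,0.004,1],[0,0,0,0,0,0,0.6],[0,0,0,0,0,0,0.6],[0,0,0,0,0,0,0.6],[0,0,0,0,0,0,0.6]]]' 60; python3 d.py .5775 .0305 .102; python3 -m inch '[[[0,0,0,0,0,0,0],[0,0,0,0,0,0,0],[0,0,0,0,0,0,0],[0,0,0,0,0,0,0]]]' 60; python3 d.py .5775 .0305 .102
```

```text
t: 6.45
tool_pos: [0.5802, 0.0317, 0.1067]
orientation: [-0.582, 1.48, 0.577]
force: [0.4, -0.0, -0.4]
opening: 0.0656
t 6.45 pos [0.5802 0.0317 0.1067] yaw z 42.5 tilt [-1.    -0.007  0.009] F [ 0.4 -0.  -0.4] M [-0.02 -0.03 -0.05] open 0.0656 q6 -0.78
shift [ 0.0046  0.001  -0.0029]
t: 6.85
tool_pos: [0.5795, 0.031, 0.1064]
orientation: [-0.583, 1.482, 0.577]
force: [-0.7, -1.1, 1.3]
opening: 0.058
t 6.85 pos [0.5795 0.031  0.1064] yaw z 42.5 tilt [-1.    -0.007  0.007] F [-0.7 -1.1  1.3] M [-0.18  0.17 -0.01] open 0.058 q6 -0.78
shift [ 0.0043  0.001  -0.0019]
```

```bash
python3 -m inch '[[[0,0,0,-0.1,0,0,0],[0,0,0,-0.1,0,0,0],[0,0,0,-0.1,0,0,0],[0,0,0,-0.1,0,0,0]]]' 60; python3 d.py .5785 .0305 .105
```

```text
t: 7.25
tool_pos: [0.5784, 0.0306, 0.1062]
orientation: [-0.898, 1.372, 0.891]
force: [-1.0, -0.3, -0.3]
opening: 0.058
t 7.25 pos [0.5784 0.0306 0.1062] yaw z 66.0 tilt [-1.    -0.007  0.003] F [-1.  -0.3 -0.3] M [ 0.    0.11 -0.61] open 0.058 q6 -1.19
shift [ 0.0012 -0.0001 -0.0001]
```

```bash
python3 -m inch '[[[0,0,0,-0.1,0,0,0],[0,0,0,-0.1,0,0,0],[0,0,0,-0.1,0,0,0],[0,0,0,-0.1,0,0,0]]]' 60; python3 d.py .5785 .0305 .105;python3 -m inch '[[[0,0,0,-0.08,0,0,0]]]' 60; python3 d.py .5785 .0305 .105;python3 -m inch '[[[0,0,0,-0.05,0,0,0]]]' 60; python3 d.py .5785 .0305 .105
```

```text
t: 7.65
tool_pos: [0.5785, 0.031, 0.1064]
orientation: [-1.208, 1.205, 1.201]
force: [-0.6, -0.8, 1.0]
opening: 0.0581
t 7.65 pos [0.5785 0.031  0.1064] yaw z 89.7 tilt [-1.    -0.008  0.002] F [-0.6 -0.8  1. ] M [-0.04  0.17 -0.49] open 0.0581 q6 -1.6
shift [ 0.0014  0.     -0.0005]
t: 7.75
tool_pos: [0.5785, 0.0311, 0.1064]
orientation: [-1.269, 1.164, 1.262]
force: [-0.9, 0.2, -1.2]
opening: 0.0585
t 7.75 pos [0.5785 0.0311 0.1064] yaw z 94.5 tilt [-1.    -0.008  0.002] F [-0.9  0.2 -1.2] M [-0.08  0.2  -0.46] open 0.0585 q6 -1.69
shift [ 0.0014  0.0001 -0.0006]
t: 7.85
tool_pos: [0.5785, 0.0311, 0.1063]
orientation: [-1.307, 1.137, 1.3]
force: [-0.6, -0.2, -0.3]
opening: 0.0578
t 7.85 pos [0.5785 0.0311 0.1063] yaw z 97.5 tilt [-1.    -0.008  0.002] F [-0.6 -0.2 -0.3] M [-0.06  0.06 -0.55] open 0.0578 q6 -1.74
shift [ 0.0013  0.0001 -0.0006]
```

```bash
for i in 1 ; do python3 -m inch '[[[0,0,0,-0.05,0,0,0]]]' 60; python3 d.py .5785 .0305 .105;python3 -m inch '[[[0,0,0,-0.05,0,0,0]]]' 60; python3 d.py .5785 .0305 .105; done; python3 - <<'E'
from h import *
c=cam('wrist'); cv2.imwrite('pics/w4.png',c['frame'])
c=cam('scene');np.save('s4.npy',c,allow_pickle=True); o=np.zeros((384,800,3),np.uint8);o[:288,:384]=cv2.resize(cv2.imread('pics/w4.png'),(384,288));o[:,384:]=cv2.resize(c['frame'][180:290,225:345],(416,384),interpolation=3);cv2.imwrite('pics/v4.png',o)
E
```

```text
t: 7.95
tool_pos: [0.5786, 0.0312, 0.1064]
orientation: [-1.344, 1.11, 1.337]
force: [-1.5, 0.2, 2.8]
opening: 0.0583
t 7.95 pos [0.5786 0.0312 0.1064] yaw z 100.5 tilt [-1.    -0.008  0.002] F [-1.5  0.2  2.8] M [-0.15  0.18 -0.45] open 0.0583 q6 -1.79
shift [ 0.0014  0.0002 -0.0007]
t: 8.05
tool_pos: [0.579, 0.0315, 0.1071]
orientation: [-1.382, 1.081, 1.374]
force: [-3.4, 0.5, 5.8]
opening: 0.0579
t 8.05 pos [0.579  0.0315 0.1071] yaw z 103.4 tilt [-1.    -0.009  0.001] F [-3.4  0.5  5.8] M [ 0.23  0.61 -0.23] open 0.0579 q6 -1.84
shift [ 0.0021  0.0007 -0.0008]
```

View pics/v4.png

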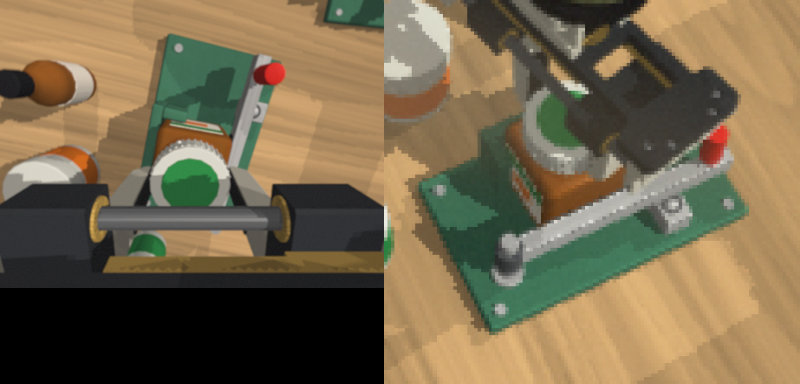

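The views show the keeper still shut, the lid in the pads and the jar unturned. The drag has just begun to fade, so I'll continue in small steps.

```bash
python3 -m inch '[[[0,0,0,-0.05,0,0,0]]]' 60; python3 d.py .5785 .0305 .105;python3 -m inch '[[[0,0,0,-0.05,0,0,0]]]' 60; python3 d.py .5785 .0305 .105
```

```text
t: 8.25
tool_pos: [0.579, 0.0315, 0.1079]
orientation: [-1.418, 1.052, 1.41]
force: [-3.3, 0.4, 0.7]
opening: 0.0581
t 8.25 pos [0.579  0.0315 0.1079] yaw z 106.3 tilt [-1.    -0.009  0.001] F [-3.3  0.4  0.7] M [ 0.11  0.64 -0.07] open 0.0581 q6 -1.89
shift [ 0.0029  0.0008 -0.0008]
t: 8.35
tool_pos: [0.5787, 0.0317, 0.108]
orientation: [-1.455, 1.022, 1.447]
force: [-2.3, -0.0, -0.6]
opening: 0.0582
t 8.35 pos [0.5787 0.0317 0.108 ] yaw z 109.3 tilt [-1.    -0.009  0.001] F [-2.3 -0.  -0.6] M [ 0.08  0.5  -0.04] open 0.0582 q6 -1.95
shift [ 0.003   0.0006 -0.0011]
```

```bash
python3 -m inch '[[[0,0,0,-0.05,0,0,0]]]' 60; python3 d.py .5785 .0305 .105;python3 -m inch '[[[-0.002,0,0,0,0,0,0],[-0.001,0,0,0,0,0,0]]]' 60; python3 d.py .5785 .0305 .105
```

```text
t: 8.45
tool_pos: [0.5783, 0.0319, 0.1079]
orientation: [-1.491, 0.991, 1.484]
force: [-2.5, -0.1, -1.0]
opening: 0.0581
t 8.45 pos [0.5783 0.0319 0.1079] yaw z 112.3 tilt [-1.    -0.008  0.001] F [-2.5 -0.1 -1. ] M [ 0.07  0.27 -0.03] open 0.0581 q6 -2.0
shift [ 0.0029  0.0004 -0.0014]
t: 8.65
tool_pos: [0.5782, 0.0321, 0.1107]
orientation: [-1.49, 0.992, 1.485]
force: [-1.9, -0.9, -1.0]
opening: 0.0578
t 8.65 pos [0.5782 0.0321 0.1107] yaw z 112.3 tilt [-1.    -0.008  0.002] F [-1.9 -0.9 -1. ] M [-0.02  0.09  0.02] open 0.0578 q6 -2.0
shift [ 0.0057  0.0004 -0.0016]
```

The threads have let go: 4.3 mm of lift, with only about the lid's weight on the wrist. I'll lift to about 22 mm.

```bash
python3 -m inch '[[[-0.003,0,0,0,0,0,0],[-0.003,0,0,0,0,0,0],[-0.003,0,0,0,0,0,0]]]' 60; python3 d.py .5778 .0307 .127;python3 -m inch '[[[-0.003,0,0,0,0,0,0],[-0.002,0,0,0,0,0,0]]]' 60; python3 d.py .5778 .0307 .128
```

```text
t: 8.95
tool_pos: [0.5782, 0.0322, 0.1203]
orientation: [-1.489, 0.993, 1.483]
force: [-0.3, 0.0, -0.5]
opening: 0.0584
t 8.95 pos [0.5782 0.0322 0.1203] yaw z 112.1 tilt [-1.    -0.008  0.002] F [-0.3  0.  -0.5] M [0.09 0.   0.03] open 0.0584 q6 -1.99
shift [-0.0067  0.0009 -0.0012]
t: 9.15
tool_pos: [0.5788, 0.0323, 0.1265]
orientation: [-1.489, 0.992, 1.481]
force: [1.0, 0.7, -0.7]
opening: 0.0582
t 9.15 pos [0.5788 0.0323 0.1265] yaw z 112.1 tilt [-1.    -0.01   0.001] F [ 1.   0.7 -0.7] M [0.05 0.   0.02] open 0.0582 q6 -1.99
shift [-0.0015  0.0015 -0.0011]
```

```bash
python3 -m inch '[[[-0.002,0.001,-0.001,0,0,0.009,0],[0,0,0,0,0,0,0],[0,0,0,0,0,0,0]]]' 60; python3 d.py .5778 .0307 .128; python3 - <<'E'
from h import *
c=cam('wrist');w=c['frame'];s=cam('scene');t=cam('top')
print('knob shut expect',proj(c,(.489,.072,.088))*.75,(proj(s,(.489,.072,.088))-[225,180])*[416/120,384/110]+[384,0], 'rim',(proj(s,(.577,.031,.102))-[225,180])*[416/120,384/110]+[384,0])
o=np.zeros((576,800,3),np.uint8);o[:288,:384]=cv2.resize(w,(384,288));o[288:,:384]=cv2.resize(t['frame'],(384,288));o[:384,384:]=cv2.resize(s['frame'][180:290,225:345],(416,384),interpolation=3);cv2.imwrite('pics/v5.png',o)
E
```

```text
t: 9.45
tool_pos: [0.5788, 0.0309, 0.1296]
orientation: [-1.487, 1.0, 1.487]
force: [0.1, -0.1, -0.9]
opening: 0.0586
t 9.45 pos [0.5788 0.0309 0.1296] yaw z 112.1 tilt [-1.    -0.001  0.001] F [ 0.1 -0.1 -0.9] M [ 0.06 -0.01  0.03] open 0.0586 q6 -1.99
shift [0.0016 0.001  0.0002]
knob shut expect [278.54556829  88.43338677] [715.25943193 130.29211364] rim [567.79212979 120.9430707 ]
```

View pics/v5.png

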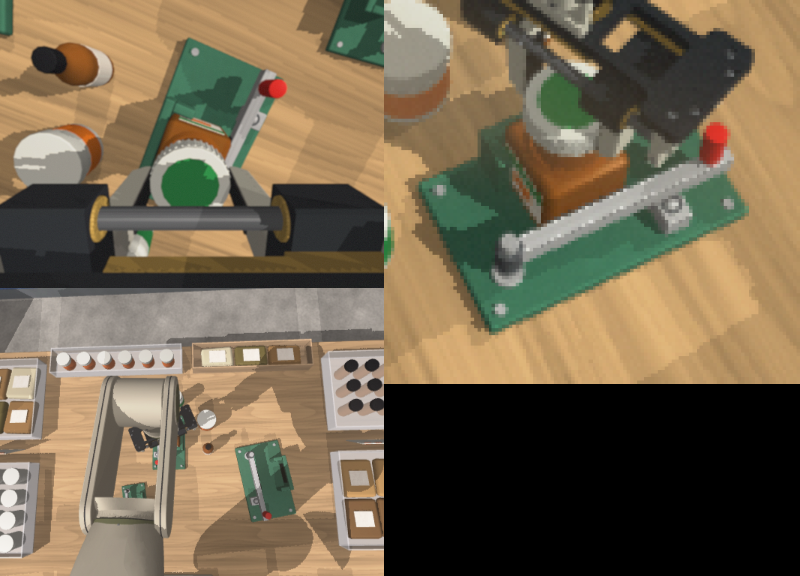

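The lid is held level above the mouth, about 23 mm up, or 8 mm clear of the rim. The jar's shoulder is where it was before the lift, and the knob is at (714,130) against (715,130) expected when shut. I'll hand in now.

```bash
python3 -c "
from h import *
print(workorder.close_job())"; python3 d.py .5778 .0307 .128
```

```text
the job is handed in; nothing more can be done
None
the job is handed in; nothing more can be done
```

The salve tester is open and handed in at about 9.5 s. The keeper is shut, and the lid is off and held level over the jar's mouth.

- **Keeper:** I swung the bar by its knob into the catch. In the last pictures the knob is within a pixel of its shut position.
- **Lid:** I turned it about 70° at the gripper and stopped a few degrees after the drag had faded. The jar's play and some wind-up are part of that figure, so the lid turned less on the jar. A small test pull showed only the lid's own weight, so I lifted it straight off.
- **Final state:** The lid is gripped at 60 N about 8 mm above the rim, with no side load. The jar was still seated. I didn't go near the three bystanders.

**Check that disagreed:** I overshot at the keeper's stop, and the wrist force reached about 50 N for a moment before I backed off. That is under the 120 N wrist limit. The contact was through a finger on the knob, not the gripper's body. Force was only read at the end of each move, so I can't rule out a slightly higher peak.

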